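# Sort stripped hub parts from under the fork and cull the snapped axle

## Robot

A 6-joint arm with a two-finger parallel gripper is mounted at the origin on the work surface. World frame = base frame: x ahead of the robot, y to its left, z up, the work surface at z = 0. Lengths are in m, angles in rad, forces in N, time in s.
With the tool pointing down it reaches from about 0.275 to 0.775 m from the base axis. Payload 14.6 kg.
Tool frame: the origin (TCP) lies midway between the tips of the shut fingers; the grasp point (between the pads) lies 19 mm behind it; z points along the fingers, y is the direction in which the jaws open and shut (so a half turn about z gives the same grasp; the last joint's range is limited). The gripper opens to 85 mm and grips with 20 to 120 N. Pads are 22 mm wide; open, the fingers measure 114 mm over their backs; the gripper's body (76 mm by 85 mm) begins 54 mm behind the grasp point. The pads swing forward as they close: fully open they stand 13 mm farther back than shut.
Start: joints at [-0.155, 0.263, -0.048, 1.259, 0, 1.415], TCP at [0.525, -0, 0.231] pointing down, gripper open.
Joint ranges: [-2.65, 2.65], [-0.89, 1.7], [-1.18, 1.37], [-2.13, 2.11], [-1.35, 1.29], [-3.14, 3.14]. Speed limits (rad/s): [1.89, 1.89, 2.57, 2.79, 3.14, 3.14].

## Interface

Orientations are given as [roll, pitch, yaw] about the fixed x, y, z axes, in that order (R = Rz(yaw) Ry(pitch) Rx(roll)).
In Python, from plant import arm, eyes, job, spotter gives the robot as it stands.
- The arm moves only by the shell command python3 -m creep 'ROWS'. ROWS is JSON, a list that holds one entry, the list of rows, each a list of 7 numbers: the shift along the tool's x, y, z in m, then the turn, a rotation vector about the tool's x, y, z in rad, then the opening, from 0 (shut) to 1 (fully open). In form: [[[x, y, z, wx, wy, wz, fingers], ...]]. A call has 1 to 12 rows; each row is the pose to reach, as a shift and turn from the pose commanded when the call began, along the tool's axes at that moment; what a row does not reach only later rows make up. A row lasts 1/12 s, in which the tool goes at most 41.7 mm and 7.16 degrees, less where a joint would pass 70% of its speed; a pose out of reach is approached as far as the arm can. A call with a gripper value outside its range is refused whole. The fingers move at their own pace and stop on an object; the grip force is fixed at half the most. Time passes only in rows, so rows that repeat a pose let the fingers close. It gives the time, the measured TCP pose, the force and the opening at its end, in the units of the state.
- arm.observe(): the state, without advancing time (a new reading comes with each control period).
- eyes.get_image(name): name is "scene" or "side" or "wrist"; returns the picture (420x560x3 uint8, red, green, blue); there is no depth.
- eyes.get_calibration(name): a dict with "camera_matrix" (3x3 intrinsics, pixels), "rvec" (rotation vector, rad) and "tvec" (3), from world to camera coordinates, as OpenCV has them. Camera axes: x right, y down, z forward; pixel columns grow to the right and rows downward; lengths in m; the calibration is good to about 2 mm. A picture is of the moment at which its call begins: read the wrist's pose just before it. get_calibration takes no time and is no camera call; for the wrist camera it gives the pose at the moment of the call.
- job.sign_off(): hands the job in, once; it reports no verdict.
Trained networks look in the newest picture that a camera, given by its name, has taken for a name from the list of things; names that differ only in an ending like _2 or _b are one class to them, and where a whole thing is asked for, a point or a joint stands for the part that bears it (a point fixed in the world has none). Each returns a list of dicts, best first, with "confidence" (0 to 1); they miss things now and then, are a little off and sometimes report something else, mostly with a low value. They report only what shows in the picture. A call takes as long as a camera call.
- spotter.boxes_of(camera, name): "box" ([left, top, right, bottom] in pixels, round what is visible of it).
- spotter.outline_of(camera, name): "pixels" (420x560 bool, what is visible of it) and "box" ([left, top, right, bottom] in pixels, round what is visible of it).
- spotter.tip_of(camera, name): "xy" ([column, row] in pixels: a listed point, or the origin of a listed thing).
The state is a dict: "time_s": time; "qpos": joint angles; "dq": joint speeds; "joint_efforts": joint torques, N m; "eef_pos": TCP position; "tcp_rot": TCP orientation; "contact_force": force on the tool from outside, world axes, zero at the start; "wrist_torque": the same for the moment, N m; "grip_width": finger opening in m.
Only numpy, scipy, OpenCV 4.12 (cv2) and the standard library are available. Lean on these libraries where they do the work, as an engineer would, in place of code of your own. Each camera call takes 0.05 s, during which the arm holds its last target.

## Task

Clear the hub parts out of the work tray under the clamped bicycle fork: lay the sound, full-length axle flat in the oblong tray, put the bearing cup into the square bin, and put the snapped short axle in the round scrap tin, lying flat on its bottom. Set the parts down rather than dropping them from a height, do not knock the fork, and leave the grease pot and everything else on the bench where it is.

Things in the scene. Friction and masses are not known exactly. Their poses are not given: they have to be found in the camera images.
- axle_mid (a point): Sound hub axle: a steel rod 14 mm thick, 110 mm long, lying down, with two hexagonal nuts 22 mm across flats, 10 mm wide, centred 36 mm either side of its middle. The point is its middle, on its centre line, 11 mm above what it lies on; x runs along the rod. About 0.13 kg. It starts in the work tray under the fork, x within 20 degrees of that tray's x.
- stub_mid (a point): Snapped hub axle: the same 14 mm steel rod and 22 mm nuts, but only 70 mm long, nuts centred 23 mm either side of its middle. The point is its middle, on its centre line, 11 mm above what it lies on; x runs along the rod. About 0.08 kg. It starts in the work tray under the fork, x within 20 degrees of that tray's x.
- cup_mid (a point): The bearing cup: a round, thick-walled steel cup 40 mm in diameter and 26 mm tall, open at the top, wall 4 mm. The point is its centre, 13 mm above its foot; z along its axis. About 0.09 kg. At the start it stands upright in the work tray under the fork.
- jig: Fixed work tray, 160 mm (its x) by 360 mm (y), rim 14 mm high, floor 4 mm thick, between two steel stands at its y = -206 and 206 mm (crossheads 120 mm wide about x = 20 mm, up to 175 mm high). Origin at the centre of its underside, on the bench; x points away from the robot within 5 degrees. The four things in it stand in a row along its y, about 88 mm apart, within 12 mm of its y axis.
- fork: Bicycle fork clamped level over the work tray, fixed. Two parallel blades 25 mm thick run along its y at x = -20 and +58 mm, y = -225 to 215 mm; crown and steerer go on to y = 340 mm. Origin straight above the work tray's, same axes, at the blades' centre height, 187.5 mm above the bench. It bars the way straight down; a tool tilted about 35 degrees passes under the near blade from the robot's side.
- long_tray: Fixed oblong steel tray for sound axles, outside 168 mm (its x) by 92 mm (its y), 26 mm high, walls and floor 4 mm thick. Origin at the centre of its underside, on the bench. Its x (long side) points away from the robot within 15 degrees. It stands to the left or right of the fork.
- square_bin: Fixed square steel bin for bearing cups, outside 128 by 128 mm, 40 mm high, walls and floor 4 mm thick. Origin at the centre of its underside, on the bench. It stands to the left or right of the fork, on the other side from the long tray.
- tin: Fixed round open steel tin for scrap, 116 mm outside diameter, 35 mm high, wall and floor 4 mm thick. Origin at the centre of its underside, on the bench. It stands on the robot's side of the work tray.
- grease_pot: Bystander in the work tray: a small closed round pot, 34 mm in diameter and 42 mm tall. Origin at the centre of its underside. It stays where it is.
- screwdriver: Bystander: a screwdriver lying on the bench near the robot on the left.
- spanner: Bystander: a spanner lying on the bench near the robot on the right.
- oil_bottle: Bystander: a small brown bottle, 48 mm in diameter, about 120 mm tall, standing beyond the fork.
- bell: Bystander: a steel bicycle bell, 54 mm in diameter, 30 mm tall, beyond the fork.
- sprocket: Bystander: a flat toothed steel ring, about 116 mm in diameter, 5 mm thick, lying beyond the fork.
- pedal: Bystander: a steel pedal, about 95 by 110 mm, 22 mm tall, lying to the right of the fork's end, beyond the tray or bin there.

How it is judged:
At the end, for the whole second after the job is handed in: All at rest: axle flat in the long tray (middle within 45 mm lengthways, 35 mm sideways of centre, under 21 mm up); cup in the square bin (centre within 55 mm of centre each way, under 35 mm up); short axle flat in the tin (middle within 40 mm of centre, under 24 mm up). Heights from the bench (x of axle_mid in the frame of long_tray between -0.045 and 0.045 m and y of axle_mid in the frame of long_tray between -0.035 and 0.035 m and z of axle_mid in the frame of long_tray below 0.021 m and x of cup_mid in the frame of square_bin between -0.055 and 0.055 m and y of cup_mid in the frame of square_bin between -0.055 and 0.055 m and z of cup_mid in the frame of square_bin below 0.035 m and horizontal distance between stub_mid and tin below 0.04 m and z of stub_mid in the frame of tin below 0.024 m and linear speed of each of axle, stub, cup below 0.03 m/s); the robot touches nothing.
It fails at once if a bystander is moved by more than 30 mm (distance of any of grease_pot, screwdriver, spanner, oil_bottle, bell, sprocket, pedal from where it was at the start of the episode above 0.03 m).
It fails at once if the fork is hit with more than 15 N by the robot or by a part (contact force between fork and anything else above 15 N).
It fails at once if a part falls freely from more than about 7 cm ((linear speed of axle above 1.2 m/s and contact force between axle and the fingers below 0.05 N) or (linear speed of stub above 1.2 m/s and contact force between stub and the fingers below 0.05 N) or (linear speed of cup above 1.2 m/s and contact force between cup and the fingers below 0.05 N)).
It also fails if it takes over 72 s, if anything falls off the work surface, if the arm or the gripper's body presses on something with over 40 N, if the wrist force passes 120 N, or if a joint passes its speed limit or range.

## Working session

There is one attempt and no reset: what is moved stays moved. The work goes in short steps, Python scripts to look and compute and a shell command to move; the robot and the scene stay as the last step left them, time stands still between calls to the robot, and variables do not carry over. Pictures are saved under pics/ and viewed, and the job is handed in when it is done.

```bash
ls; mkdir -p pics; python3 - <<'E'
from plant import arm, eyes
import cv2
print(arm.observe())
for n in ["scene","side","wrist"]:
    im=eyes.get_image(n); cv2.imwrite(f"pics/a_{n}.png",im[:,:,::-1])
    c=eyes.get_calibration(n); print(n,c)
E
```

```text
pics
{'time_s': 0.0, 'qpos': array([-1.55319637e-01,  2.63529658e-01, -4.89205092e-02,  1.25940048e+00,
       -9.81924266e-06,  1.41548930e+00]), 'dq': array([-1.31018254e-04,  8.74514324e-04, -7.21807168e-05,  1.60092766e-03,
        2.20526955e-03, -8.55957084e-04]), 'joint_efforts': array([ 6.28219332e-04, -6.37613010e+01,  3.84567368e+01,  1.37825581e-02,
        8.02127857e-07, -5.80562346e-05]), 'eef_pos': array([5.24732714e-01, 2.34814175e-05, 2.30827636e-01]), 'tcp_rot': array([-3.14054950e+00, -1.53385096e-04,  1.57078365e+00]), 'contact_force': array([ 0.27803398, -0.66860799,  0.4359761 ]), 'wrist_torque': array([0.00020268, 0.01745089, 0.00767349]), 'grip_width': 0.08544616472025757}
scene {'camera_matrix': array([[514.7970377 ,   0.        , 280.8266818 ],
       [  0.        , 514.7970377 , 207.14902507],
       [  0.        ,   0.        ,   1.        ]]), 'rvec': array([ 1.14740517,  2.22170991, -1.10447223]), 'tvec': array([ 0.34246307, -0.18071535,  1.92976684])}
side {'camera_matrix': array([[416.24679682,   0.        , 278.03599255],
       [  0.        , 416.24679682, 207.46305608],
       [  0.        ,   0.        ,   1.        ]]), 'rvec': array([ 2.29778253, -0.24142563,  0.11124856]), 'tvec': array([-0.57441628,  0.1793819 ,  1.16436891])}
wrist {'camera_matrix': array([[310.50818   ,   0.        , 278.02099585],
       [  0.        , 310.50818   , 214.57208133],
       [  0.        ,   0.        ,   1.        ]]), 'rvec': array([-2.85444342e+00, -7.30216907e-04, -6.53266466e-04]), 'tvec': array([-0.5241817 , -0.03610291,  0.37830896])}
```

View pics/a_scene.png

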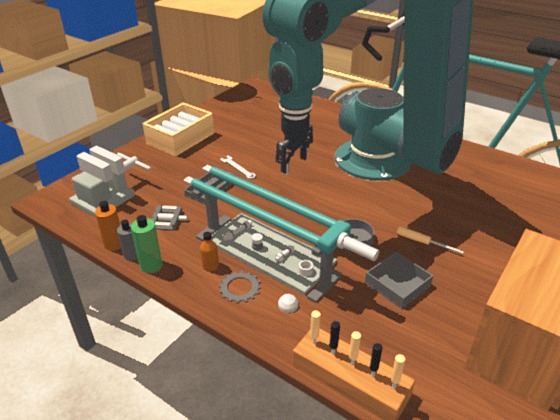

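View pics/a_side.png

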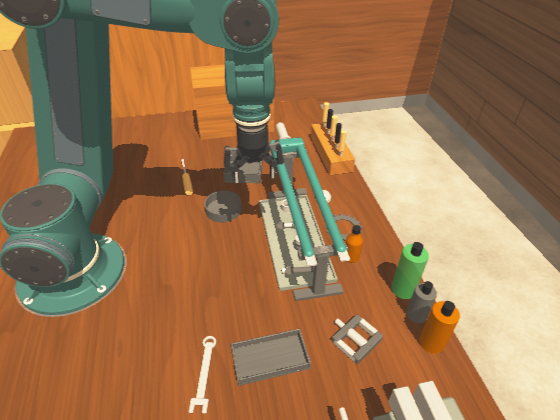

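View pics/a_wrist.png

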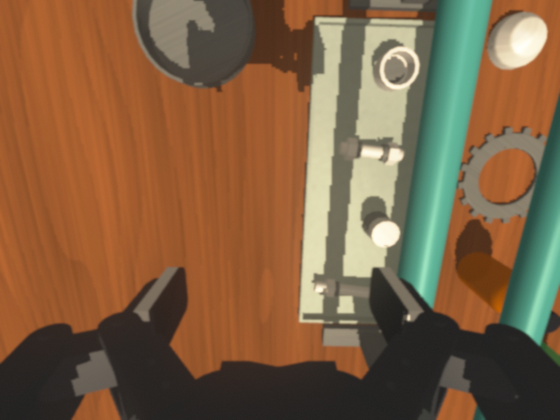

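```bash
cat > h.py <<'E'
import numpy as np, cv2
from scipy.spatial.transform import Rotation as Ro
from plant import arm, eyes, spotter
def ray(cal,px):
    K=cal["camera_matrix"];R=Ro.from_rotvec(cal["rvec"]).as_matrix();t=np.array(cal["tvec"])
    d=R.T@np.linalg.inv(K)@np.array([px[0],px[1],1.]);return -R.T@t,d
def onz(cal,px,z):
    o,d=ray(cal,px);return o+d*(z-o[2])/d[2]
def proj(cal,P):
    return cv2.projectPoints(np.array(P,float).reshape(-1,3),np.array(cal["rvec"]),np.array(cal["tvec"]),cal["camera_matrix"],None)[0].reshape(-1,2)
def pose():
    s=arm.observe();return np.array(s["eef_pos"]),Ro.from_euler("xyz",s["tcp_rot"])
def go(p,R):
    "shift,turn in tool axes from current measured pose"
    p0,R0=pose();return np.round(R0.inv().apply(np.array(p)-p0),4),np.round((R0.inv()*R).as_rotvec(),4)
def tool(yaw,tilt):
    "yaw 0 = pointing along +x from robot; tool x backwards"
    return Ro.from_euler("z",yaw)*Ro.from_euler("y",-tilt)*Ro.from_euler("xyz",[np.pi,0,np.pi])
E
python3 - <<'E'
from h import *
print(ray(eyes.get_calibration("wrist"),(280,210)))
H=dict(axle_mid=.015,stub_mid=.015,cup_mid=.017,jig=0,long_tray=0,square_bin=0,tin=0,grease_pot=.004,fork=.1875)
for cam in ["wrist","side","scene"]:
    c=eyes.get_calibration(cam)
    for n,z in H.items():
        r=spotter.tip_of(cam,n)
        for q in r[:2]: print(cam,n,round(q["confidence"],2),np.round(q["xy"],1),np.round(onz(c,q["xy"],z),4)[:2])
print(arm.observe()["time_s"])
E
```

```text
(array([0.52400031, 0.0728163 , 0.37324122]), array([ 0.00688781, -0.26909382, -0.96322298]))
wrist axle_mid 0.74 [354.1 291.1] [ 0.623  -0.1365]
wrist stub_mid 0.74 [369.  150.3] [0.6273 0.0431]
wrist cup_mid 0.94 [395.3  71.8] [0.6476 0.1245]
wrist cup_mid 0.5 [199.1  29.5] [0.4438 0.1639]
wrist jig 0.6 [367.1 190.7] [ 0.6334 -0.0068]
wrist long_tray 0.56 [450.7 250.4] [ 0.7483 -0.0858]
wrist long_tray 0.31 [353.7 291.9] [ 0.6267 -0.1464]
wrist square_bin 0.51 [451.6 251.4] [ 0.7497 -0.0872]
wrist tin 0.8 [201.7  29.9] [0.4427 0.1678]
wrist grease_pot 0.83 [375.5 222.9] [ 0.6461 -0.047 ]
wrist fork 0.82 [450.8 252. ] [ 0.6359 -0.0072]
side axle_mid 0.56 [303.6 266.4] [ 0.6331 -0.1273]
side stub_mid 0.58 [287.7 224.2] [0.6276 0.0453]
side stub_mid 0.58 [287.9 207.3] [0.6458 0.1208]
side cup_mid 0.48 [287.2 206.3] [0.6441 0.1238]
side jig 0.81 [292.6 241.1] [ 0.6294 -0.0136]
side jig 0.36 [220.4 209.6] [0.432  0.1713]
side long_tray 0.59 [269.2 357.1] [ 0.4883 -0.3642]
side square_bin 0.6 [241.4 173.6] [0.5268 0.3473]
side square_bin 0.54 [296.2 190.8] [0.6967 0.2131]
side tin 0.87 [223.3 212.4] [0.4397 0.156 ]
side grease_pot 0.38 [299.9 247.1] [ 0.6438 -0.0452]
side fork 0.88 [298.2 194.4] [ 0.6385 -0.019 ]
scene axle_mid 0.52 [237.3 226.9] [ 0.6167 -0.1462]
scene stub_mid 0.59 [286.6 254.3] [0.6311 0.0495]
scene cup_mid 0.71 [307.9 268.9] [0.6479 0.1338]
scene jig 0.55 [272.7 253.5] [0.6384 0.0048]
scene long_tray 0.83 [208.1 187.4] [ 0.4943 -0.378 ]
scene square_bin 0.93 [396.8 283.9] [0.5412 0.356 ]
scene tin 0.42 [241.  287.6] [0.7994 0.0154]
scene grease_pot 0.72 [255.7 248.8] [ 0.6544 -0.0458]
scene fork 0.65 [268.4 199.1] [ 0.6318 -0.0118]
scene fork 0.29 [167.8 218.3] [ 0.8517 -0.1762]
1.5
```

```bash
python3 - <<'E'
from h import *
c=eyes.get_calibration("wrist")
a=onz(c,(315,20),.014);b=onz(c,(302,320),.014);print(a,b,np.degrees(np.arctan2(-(a-b)[0],(a-b)[1])))
print(go([.50,0,.2],tool(0,.611)), pose()[1].as_matrix().round(2), tool(0,.611).as_matrix().round(2))
E
```

```text
[0.56212907 0.17331719 0.014     ] [ 0.5568343  -0.18098155  0.014     ] -0.8561854421198698
(array([ 0.    , -0.025 ,  0.0313]), array([-0.4785, -0.4785, -1.5173])) [[-0.  1. -0.]
 [ 1.  0. -0.]
 [-0. -0. -1.]] [[-0.82  0.    0.57]
 [ 0.    1.    0.  ]
 [-0.57  0.   -0.82]]
```

```bash
python3 -m creep '[[[0,-0.025,0.031,-0.4785,-0.4785,-1.5173,1],[0,-0.025,0.031,-0.4785,-0.4785,-1.5173,1],[0,-0.025,0.031,-0.4785,-0.4785,-1.5173,1],[0,-0.025,0.031,-0.4785,-0.4785,-1.5173,1],[0,-0.025,0.031,-0.4785,-0.4785,-1.5173,1],[0,-0.025,0.031,-0.4785,-0.4785,-1.5173,1],[0,-0.025,0.031,-0.4785,-0.4785,-1.5173,1],[0,-0.025,0.031,-0.4785,-0.4785,-1.5173,1],[0,-0.025,0.031,-0.4785,-0.4785,-1.5173,1],[0,-0.025,0.031,-0.4785,-0.4785,-1.5173,1],[0,-0.025,0.031,-0.4785,-0.4785,-1.5173,0.5],[0,-0.025,0.031,-0.4785,-0.4785,-1.5173,0.5]]]'; python3 - <<'E'
from h import *
print(go([.50,0,.2],tool(0,.611)),arm.observe()["qpos"])
E
```

```text
time_s: 2.5
eef_pos: [0.4998, 0.0003, 0.2005]
tcp_rot: [3.09, 0.559, 2.96]
contact_force: [0.8, 0.8, -0.1]
grip_width: 0.0639
(array([ 0.    , -0.0003,  0.0006]), array([-0.0487, -0.0475, -0.1524])) [-0.19751954 -0.10868235 -0.74009472  0.38077041  0.0602063  -0.0137948 ]
```

```bash
python3 -m creep '[[[0,0,0,-0.048,-0.048,-0.152,0.5],[0,0,0,-0.048,-0.048,-0.152,0.5],[0,0,0,-0.048,-0.048,-0.152,0.5]]]'; python3 - <<'E'
from h import *
print(go([.50,0,.2],tool(0,.611)))
c=eyes.get_calibration("wrist")
im=eyes.get_image("wrist").copy()
H=dict(axle_mid=.015,stub_mid=.015,cup_mid=.017,grease_pot=.004,jig=0,tin=0)
for n,z in H.items():
    for q in spotter.tip_of("wrist",n)[:2]: print(n,round(q["confidence"],2),np.round(q["xy"],1),np.round(onz(c,q["xy"],z),4)[:2])
    if n in("axle_mid","stub_mid"):
        for q in spotter.outline_of("wrist",n)[:1]:
            m=q["pixels"]; ys,xs=np.nonzero(m); print(q["confidence"],q["box"])
            P=np.array([onz(c,(x,y),.015)[:2] for x,y in zip(xs,ys)]); r=cv2.minAreaRect(P.astype(np.float32)*1000); mu=P.mean(0); w,v=np.linalg.eigh(np.cov(P.T)); d=v[:,1]*np.sign(v[0,1]); print("  rect",r," mean",mu,"yaw",np.degrees(np.arctan2(d[1],d[0])))
            im[m]=(im[m]*.6+np.array([255,0,0])*.4).astype(np.uint8)
cv2.imwrite("pics/b.png",im[:,:,::-1]);print(arm.observe()["time_s"])
E
```

```text
time_s: 2.75
eef_pos: [0.4992, -0.0003, 0.2]
tcp_rot: [3.14, 0.609, 3.135]
contact_force: [0.6, -0.1, -0.7]
grip_width: 0.0426
(array([-0.0007,  0.0003,  0.0004]), array([-0.002 , -0.0018, -0.0057]))
axle_mid 0.67 [162.8 187.7] [ 0.6308 -0.1395]
0.89 [148.3, 146.0, 180.4, 215.7]
  rect ((627.260986328125, -135.44956970214844), (25.830448150634766, 124.23558044433594), 81.54584503173828)  mean [ 0.61953224 -0.13446436] yaw -8.434551018354815
stub_mid 0.79 [311.7 187.2] [0.6314 0.0409]
cup_mid 0.94 [378.9 198.8] [0.6511 0.1268]
grease_pot 0.86 [241.8 187.2] [ 0.6423 -0.0456]
3.2
```

View pics/b.png

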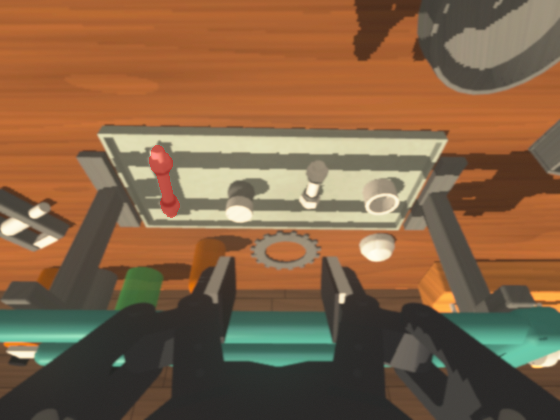

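```bash
python3 - <<'E'
from h import *
c=eyes.get_calibration("wrist")
for a,b in [((317.5,172),(310,199)),((160,158),(170,209))]:
    A=onz(c,a,.015);B=onz(c,b,.015);print(A,B,(A+B)/2,np.linalg.norm(A-B),np.degrees(np.arctan2((B-A)[1],(B-A)[0])))
yaw=-np.radians(9); R=tool(yaw,.611); z=R.apply([0,0,1])
t=np.array([.630,.042,.014]); print(go(t-.12*z,R))
E
python3 - <<'E'
import cv2
im=cv2.imread('pics/b.png')[130:240,120:420]; cv2.imwrite('pics/b2.png',cv2.resize(im,None,fx=2.6,fy=2.6,interpolation=cv2.INTER_CUBIC))
E
```

```text
[0.60742467 0.04614497 0.015     ] [0.65425131 0.04100516 0.015     ] [0.63083799 0.04357506 0.015     ] 0.04710786937254224 -6.263848987993789
[ 0.58482336 -0.12829728  0.015     ] [ 0.67230269 -0.14170656  0.015     ] [ 0.62856303 -0.13500192  0.015     ] 0.08850108616076754 -8.714754779301893
(array([-0.    ,  0.0528,  0.1075]), array([ 0.088 , -0.0024,  0.1219]))
```

View pics/b2.png

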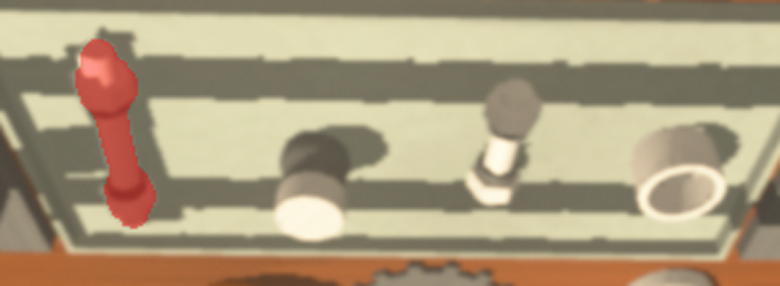

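```bash
python3 - <<'E'
from h import *
R=tool(-np.radians(6.5),.611); z=R.apply([0,0,1])
t=np.array([.630,.043,.014]); print(go(t-.09*z,R))
E
```

```text
(array([0.0003, 0.049 , 0.1372]), array([ 0.063 , -0.0023,  0.0861]))
```

```bash
python3 -m creep '[[[0,0.016,0.04,0.063,-0.002,0.086,0.45],[0,0.033,0.08,0.063,-0.002,0.086,0.45],[0,0.049,0.115,0.063,-0.002,0.086,0.45],[0,0.049,0.137,0.063,-0.002,0.086,0.45],[0,0.049,0.137,0.063,-0.002,0.086,0.45]]]'; cat > look.py <<'E'
import sys
from h import *
name,f=sys.argv[1],sys.argv[2]
c=eyes.get_calibration("wrist"); im=eyes.get_image("wrist").copy()
z=.017 if "cup" in name else .015
for q in spotter.tip_of("wrist",name)[:2]: print(name,round(q["confidence"],2),np.round(q["xy"],1),np.round(onz(c,q["xy"],z),4))
p,R=pose()
print("tcp",p,"tcp shift -> px",proj(c,[p,p+R.apply([0,0,.08])]).round())
cv2.imwrite(f,im[:,:,::-1]);print(arm.observe()["time_s"])
E
python3 look.py stub_mid pics/c.png
```

```text
time_s: 3.62
eef_pos: [0.5789, 0.0497, 0.084]
tcp_rot: [-3.141, 0.606, 3.03]
contact_force: [-0.5, 0.1, -0.4]
grip_width: 0.0387
stub_mid 0.93 [275.5 223.6] [0.6286 0.0428 0.015 ]
tcp [0.57816202 0.04882849 0.08739033] tcp shift -> px [[275. 278.]
 [276. 227.]]
3.7167
```

View pics/c.png

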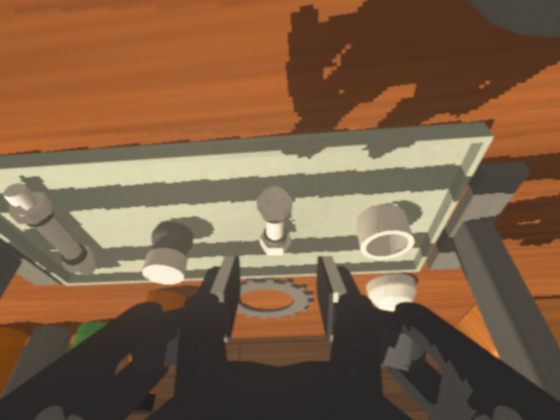

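```bash
python3 - <<'E'
from h import *
R=tool(-np.radians(6.5),.611);print(go([.630,.043,.013],R))
E
```

```text
(array([-0.0003,  0.0001,  0.0909]), array([-0.0001, -0.0024,  0.0006]))
```

```bash
python3 -m creep '[[[0,0,0.03,0,0,0,0.45],[0,0,0.06,0,0,0,0.45],[0,0,0.08,0,0,0,0.45],[0,0,0.09,0,0,0,0.45],[0,0,0.09,0,0,0,0.45],[0,0,0.09,0,0,0,0],[0,0,0.09,0,0,0,0],[0,0,0.09,0,0,0,0],[0,0,0.09,0,0,0,0],[0,0,0.09,0,0,0,0]]]'; python3 look.py stub_mid pics/d.png
```

```text
time_s: 4.55
eef_pos: [0.6299, 0.0428, 0.016]
tcp_rot: [-3.141, 0.613, 3.028]
contact_force: [-6.2, -1.3, 8.7]
grip_width: 0.0109
stub_mid 0.92 [279.6 269.5] [0.6287 0.0443 0.015 ]
tcp [0.62988383 0.042802   0.01601524] tcp shift -> px [[277. 273.]
 [277. 223.]]
4.65
```

View pics/d.png

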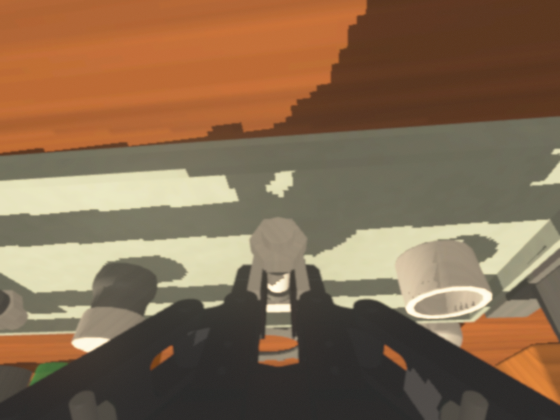

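```bash
python3 -m creep '[[[0,0,0,0,0,0,0.35],[0,0,0,0,0,0,0.35],[0,0,0,0,0,0,0.35]]]';  python3 -m creep '[[[0,0,0.003,0,0,0,0.35],[0,0,0.003,0,0,0,0.35]]]'
```

```text
time_s: 4.9
eef_pos: [0.63, 0.0429, 0.015]
tcp_rot: [-3.141, 0.612, 3.028]
contact_force: [-0.4, 0.3, 0.1]
grip_width: 0.0298
time_s: 5.07
eef_pos: [0.6319, 0.0427, 0.0117]
tcp_rot: [-3.141, 0.611, 3.028]
contact_force: [-0.4, 0.8, -0.9]
grip_width: 0.0299
```

```bash
python3 -m creep '[[[0.001,0,0.002,0,0,0,0],[0.001,0,0.002,0,0,0,0],[0.001,0,0.002,0,0,0,0],[0.001,0,0.002,0,0,0,0],[0.001,0,0.002,0,0,0,0]]]'
```

```text
time_s: 5.48
eef_pos: [0.6322, 0.0425, 0.0098]
tcp_rot: [-3.141, 0.611, 3.028]
contact_force: [-2.0, -1.2, 4.7]
grip_width: 0.0121
```

```bash
python3 -m creep '[[[0,0,-0.008,0,0,0,0],[0,0,-0.02,0,0,0,0],[0,0,-0.04,0,0,0,0],[0,0,-0.04,0,0,0,0]]]'; python3 look.py stub_mid pics/e.png
```

```text
time_s: 5.82
eef_pos: [0.6078, 0.0456, 0.0442]
tcp_rot: [3.142, 0.611, 3.029]
contact_force: [0.4, 0.3, -1.0]
grip_width: 0.0123
stub_mid 0.71 [280.2 278.5] [0.6722 0.0405 0.015 ]
tcp [0.60926328 0.04535    0.04299829] tcp shift -> px [[277. 272.]
 [277. 223.]]
5.9167
```

View pics/e.png

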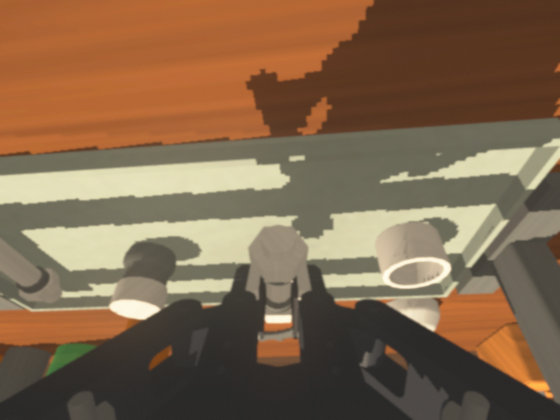

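```bash
python3 - <<'E'
from h import *
R=tool(-np.radians(6.5),.611);print(go([.44,.16,.15],R), go([.44,.162,.04],R))
E
```

```text
(array([ 0.0868,  0.0948, -0.1916]), array([0.0002, 0.0009, 0.0003])) (array([ 0.1502,  0.0968, -0.1017]), array([0.0002, 0.0009, 0.0003]))
```

```bash
python3 -m creep '[[[0,0,-0.03,0,0,0,0],[0,0,-0.06,0,0,0,0],[0.01,0.01,-0.09,0,0,0,0],[0.03,0.03,-0.12,0,0,0,0],[0.05,0.055,-0.145,0,0,0,0],[0.07,0.08,-0.17,0,0,0,0],[0.087,0.095,-0.19,0,0,0,0],[0.087,0.095,-0.19,0,0,0,0]]]'; python3 - <<'E'
from h import *
for cam in ["wrist","side","scene"]:
    c=eyes.get_calibration(cam); im=eyes.get_image(cam)
    for q in spotter.tip_of(cam,"tin")[:1]: print(cam,q["confidence"],np.round(q["xy"],1),onz(c,q["xy"],0).round(4))
    cv2.imwrite(f"pics/f_{cam}.png",im[:,:,::-1])
R=tool(-np.radians(6.5),.611);print(go([.44,.162,.04],R))
E
```

```text
time_s: 6.58
eef_pos: [0.4377, 0.1625, 0.1483]
tcp_rot: [3.141, 0.61, 3.032]
contact_force: [0.9, -0.1, -1.6]
grip_width: 0.0117
wrist 0.69 [ 66.5 263.3] [ 0.6548 -0.1665  0.    ]
side 0.61 [220.1 213.2] [ 0.4292  0.1543 -0.    ]
scene 0.89 [357.2 239.3] [0.4387 0.1767 0.    ]
(array([0.0631, 0.0025, 0.0871]), array([-0.0012, -0.001 , -0.0007]))
```

View pics/f_wrist.png

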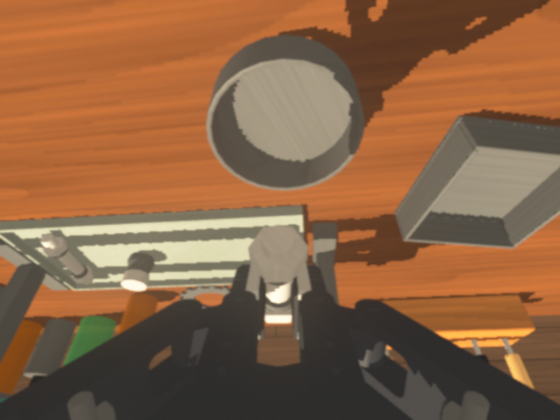

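View pics/f_side.png

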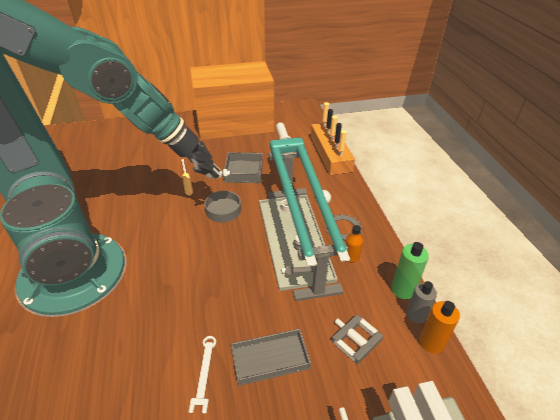

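```bash
python3 - <<'E'
from h import *
c=eyes.get_calibration("wrist")
for q in [(209,118),(364,100),(287,188),(240,172),(335,173),(285,36),(225,70)]: print(onz(c,q,.035).round(3))
P=np.array([onz(c,q,.035)[:2] for q in [(209,118),(364,100),(287,188),(240,172),(335,173),(225,70)]])
from scipy.optimize import least_squares
print(least_squares(lambda v:np.hypot(*(P-v[:2]).T)-v[2],[.44,.16,.058]).x)
print(arm.observe()["qpos"])
E
```

```text
[0.422 0.114 0.035]
[0.42  0.22  0.035]
[0.499 0.161 0.035]
[0.475 0.124 0.035]
[0.485 0.203 0.035]
[0.375 0.172 0.035]
[0.39  0.133 0.035]
[0.43959461 0.16712489 0.05761629]
[ 0.32061712 -0.06664751 -0.90336683  0.16937746 -0.24442701  0.36388616]
```

```bash
python3 - <<'E'
from h import *
R=tool(-np.radians(6.5),.611)
for z in(.06,.03,.011): print(go([.442,.166,z],R))
E
```

```text
(array([0.0504, 0.0067, 0.0716]), array([-0.0012, -0.001 , -0.0007]))
(array([0.0676, 0.0067, 0.0962]), array([-0.0012, -0.001 , -0.0007]))
(array([0.0784, 0.0067, 0.1118]), array([-0.0012, -0.001 , -0.0007]))
```

```bash
python3 -m creep '[[[0.017,0.003,0.024,0,0,0,0],[0.034,0.007,0.048,0,0,0,0],[0.05,0.007,0.072,0,0,0,0],[0.062,0.007,0.088,0,0,0,0],[0.069,0.007,0.098,0,0,0,0],[0.074,0.007,0.105,0,0,0,0],[0.077,0.007,0.11,0,0,0,0],[0.078,0.007,0.112,0,0,0,0],[0.078,0.007,0.112,0,0,0,0]]]'
```

```text
time_s: 7.63
eef_pos: [0.4422, 0.1662, 0.0108]
tcp_rot: [-3.141, 0.609, 3.028]
contact_force: [0.2, -0.2, -0.4]
grip_width: 0.0121
```

```bash
python3 -m creep '[[[0.0011,0,0.0016,0,0,0,0],[0.002,0,0.003,0,0,0,0]]]'; python3 look.py stub_mid pics/g.png
```

```text
time_s: 7.8
eef_pos: [0.443, 0.1665, 0.0091]
tcp_rot: [-3.141, 0.614, 3.027]
contact_force: [-34.5, -1.3, 67.6]
grip_width: 0.0119
stub_mid 0.94 [279. 283.] [0.4429 0.1676 0.015 ]
tcp [0.44279227 0.16655648 0.0093606 ] tcp shift -> px [[277. 273.]
 [277. 224.]]
7.9
```

View pics/g.png

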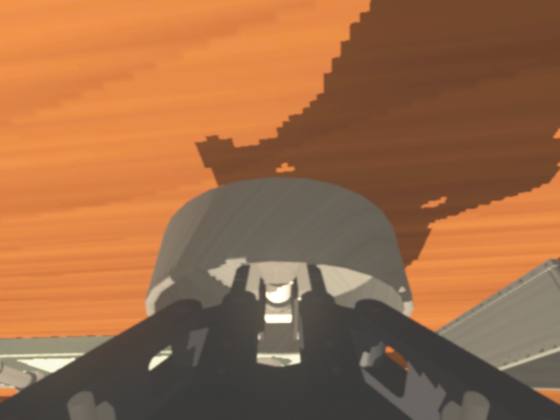

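```bash
python3 -m creep '[[[-0.001,0,-0.0015,0,0,0,0.35],[-0.001,0,-0.0015,0,0,0,0.35],[-0.001,0,-0.0015,0,0,0,0.35],[0,0,-0.015,0,0,0,0.4],[0,0,-0.035,0,0,0,0.4],[0,0,-0.07,0,0,0,0.45],[0,0,-0.11,0,0,0,0.45],[0,0,-0.15,0,0,0,0.45],[0,0,-0.15,0,0,0,0.45]]]'; python3 look.py stub_mid pics/h.png; python3 - <<'E'
from h import *
print(arm.observe()["qpos"])
R=tool(0,.611);z=R.apply([0,0,1]); print(go(np.array([.649,.125,.014])-.1*z,R))
E
```

```text
time_s: 8.65
eef_pos: [0.3542, 0.1768, 0.1354]
tcp_rot: [3.139, 0.614, 3.028]
contact_force: [0.3, 0.5, -0.9]
grip_width: 0.0382
tcp [0.35721622 0.1774727  0.1327504 ] tcp shift -> px [[279. 271.]
 [279. 223.]]
8.75
[ 0.49009379 -0.1482735  -1.01298786  0.17783134 -0.33091951  0.5126198 ]
(array([-0.1739, -0.0261,  0.1678]), array([-0.0622,  0.004 , -0.0931]))
```

View pics/h.png

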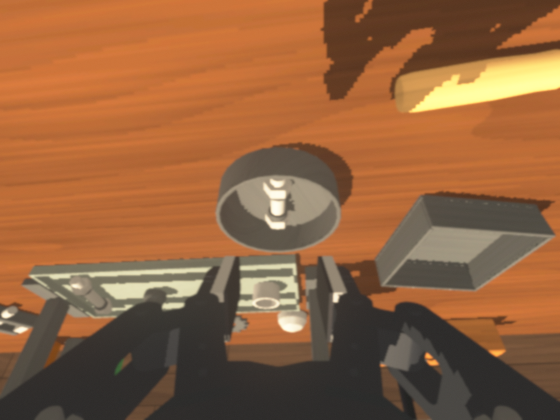

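```bash
python3 -m creep '[[[-0.035,-0.005,0.034,-0.062,0.004,-0.093,0.7],[-0.07,-0.01,0.068,-0.062,0.004,-0.093,0.7],[-0.105,-0.016,0.1,-0.062,0.004,-0.093,0.7],[-0.13,-0.021,0.125,-0.062,0.004,-0.093,0.7],[-0.155,-0.026,0.15,-0.062,0.004,-0.093,0.7],[-0.174,-0.026,0.168,-0.062,0.004,-0.093,0.7],[-0.174,-0.026,0.168,-0.062,0.004,-0.093,0.7]]]'; python3 look.py cup_mid pics/i.png; python3 - <<'E'
from h import *
R=tool(0,.611); print(go(np.array([.649,.125,.0115]),R),arm.observe()["grip_width"])
E
```

```text
time_s: 9.33
eef_pos: [0.5975, 0.1213, 0.0905]
tcp_rot: [-3.138, 0.607, 3.139]
contact_force: [-1.5, 0.0, 0.1]
grip_width: 0.0599
cup_mid 0.77 [281.1 224.8] [0.6555 0.124  0.017 ]
cup_mid 0.57 [ 69.3 202.2] [ 0.6275 -0.0315  0.017 ]
tcp [0.59226033 0.12241473 0.09009081] tcp shift -> px [[279. 267.]
 [279. 218.]]
9.4333
(array([-0.0021,  0.003 ,  0.0969]), array([-0.0044, -0.0074, -0.0014])) 0.059600641747844414
```

View pics/i.png

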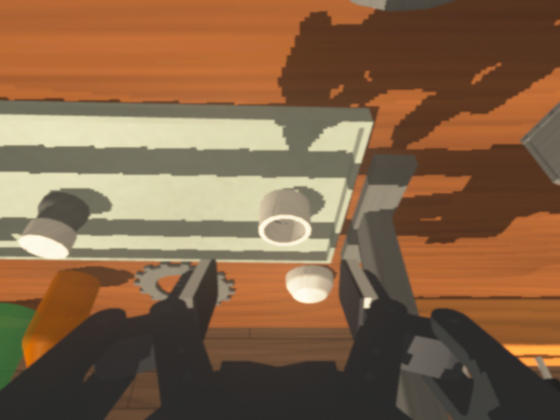

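```bash
python3 - <<'E'
from h import *
c=eyes.get_calibration("wrist")
print(onz(c,(285,230),.030),onz(c,(284,217),.017))
R=tool(0,.611); print(go(np.array([.651,.126,.0115]),R))
E
```

```text
[0.63832702 0.12801193 0.03      ] [0.63913712 0.12740845 0.017     ]
(array([-0.0037,  0.004 ,  0.098 ]), array([-0.0044, -0.0074, -0.0014]))
```

```bash
python3 look.py cup_mid pics/j.png; python3 -c "
import cv2
im=cv2.imread('pics/j.png')[150:290,200:360]; cv2.imwrite('pics/j2.png',cv2.resize(im,None,fx=4,fy=4,interpolation=cv2.INTER_CUBIC))"
```

```text
cup_mid 0.64 [281.9 226.6] [0.6516 0.1259 0.017 ]
tcp [0.58988841 0.12343039 0.0910558 ] tcp shift -> px [[279. 272.]
 [278. 222.]]
9.5333
```

View pics/j2.png

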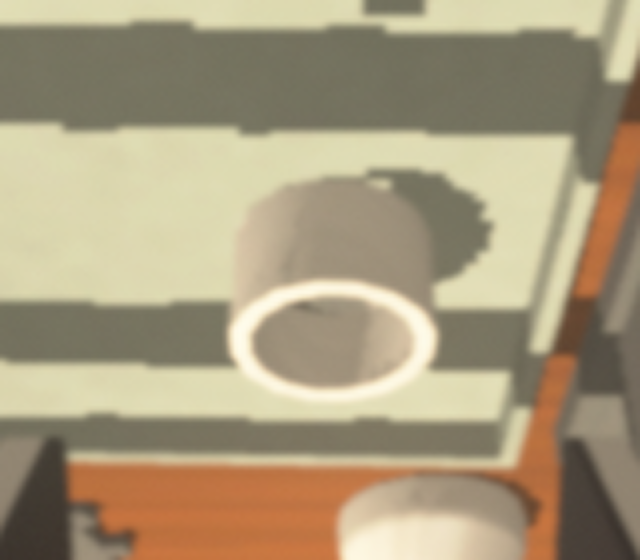

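```bash
python3 - <<'E'
from h import *
c=eyes.get_calibration("wrist")
print(onz(c,(283.2,235.5),.030), onz(c,(258,236),.03),onz(c,(309,235.5),.03))
R=tool(0,.611); 
for t in ([.647,.127,.0115],): print(go(np.array(t),R))
E
```

```text
[0.64442535 0.12786917 0.03      ] [0.64512067 0.10846724 0.03      ] [0.64439977 0.14768705 0.03      ]
(array([-0.0019,  0.0039,  0.0979]), array([-0.0034, -0.0073,  0.    ]))
```

```bash
python3 - <<'E'
from h import *
R=tool(0,.611); 
for t in ([.651,.1275,.011],): print(go(np.array(t),R))
E
python3 -m creep '[[[-0.005,0.0045,0.03,-0.003,-0.007,0,0.7],[-0.005,0.0045,0.06,-0.003,-0.007,0,0.7],[-0.005,0.0045,0.08,-0.003,-0.007,0,0.7],[-0.005,0.0045,0.092,-0.003,-0.007,0,0.7],[-0.005,0.0045,0.1,-0.003,-0.007,0,0.7],[-0.005,0.0045,0.1,-0.003,-0.007,0,0.7]]]';python3 look.py cup_mid pics/k.png
```

```text
(array([-0.0049,  0.0044,  0.1006]), array([-0.0034, -0.0073,  0.    ]))
time_s: 10.03
eef_pos: [0.6513, 0.1283, 0.0125]
tcp_rot: [-3.141, 0.612, -3.141]
contact_force: [-1.9, -0.2, -0.7]
grip_width: 0.0602
cup_mid 0.89 [272.5 276.4] [0.6467 0.1262 0.017 ]
tcp [0.65138866 0.12828185 0.01402937] tcp shift -> px [[277. 275.]
 [277. 225.]]
10.1333
```

View pics/k.png

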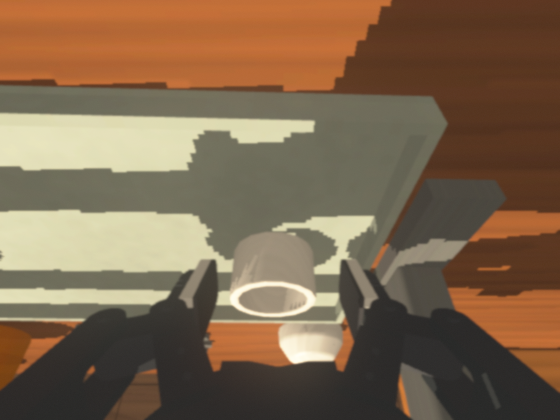

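```bash
python3 -m creep '[[[0,-0.001,0,0,0,0,0.1],[0,-0.001,0,0,0,0,0.1],[0,-0.001,0,0,0,0,0.1],[0,-0.001,0,0,0,0,0.1],[0,-0.001,0,0,0,0,0.1]]]';python3 -m creep '[[[0,-0.001,-0.01,0,0,0,0],[0,-0.001,-0.02,0,0,0,0],[0,-0.001,-0.04,0,0,0,0],[0,-0.001,-0.04,0,0,0,0]]]';python3 look.py cup_mid pics/l.png
```

```text
time_s: 10.55
eef_pos: [0.6521, 0.1271, 0.0152]
tcp_rot: [3.141, 0.615, -3.141]
contact_force: [-7.1, -0.5, 10.0]
grip_width: 0.0376
time_s: 10.88
eef_pos: [0.6279, 0.1262, 0.0493]
tcp_rot: [3.141, 0.616, -3.141]
contact_force: [1.2, 0.3, -0.4]
grip_width: 0.0378
cup_mid 0.76 [280.1 272.8] [0.6903 0.1284 0.017 ]
tcp [0.62916608 0.12610469 0.04778539] tcp shift -> px [[277. 271.]
 [277. 223.]]
10.9833
```

View pics/l.png

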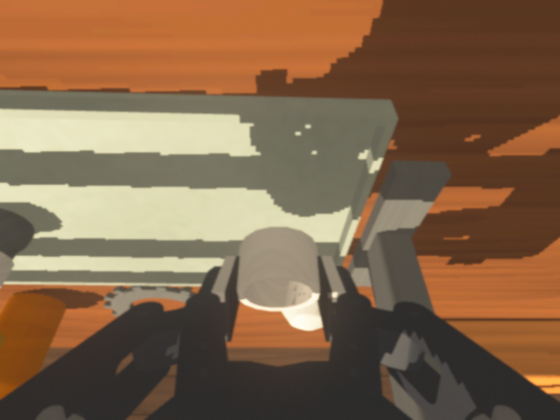

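```bash
python3 - <<'E'
from h import *
R=tool(0,.611); 
for t in ([.53,.127,.19],[.46,.25,.2]): print(go(np.array(t),R))
E
```

```text
(array([-0.0012,  0.0009, -0.1734]), array([0.0003, 0.0046, 0.0002]))
(array([ 0.0502,  0.124 , -0.2219]), array([0.0003, 0.0046, 0.0002]))
```

```bash
python3 -m creep '[[[0,0,-0.04,0,0,0,0],[0,0,-0.08,0,0,0,0],[0,0,-0.12,0,0,0,0],[0,0,-0.16,0,0,0,0],[0,0.01,-0.19,0,0,0,0],[0.025,0.04,-0.21,0,0,0,0],[0.045,0.07,-0.222,0,0,0,0],[0.05,0.1,-0.222,0,0,0,0],[0.05,0.12,-0.222,0,0,0,0],[0.05,0.12,-0.222,0,0,0,0],[0.05,0.12,-0.222,0,0,0,0]]]';python3 look.py square_bin pics/m.png
python3 - <<'E'
from h import *
for cam in ["scene","side"]:
    c=eyes.get_calibration(cam); im=eyes.get_image(cam)
    for q in spotter.tip_of(cam,"square_bin")[:1]: print(cam,q["confidence"],np.round(q["xy"],1),onz(c,q["xy"],0).round(4))
    cv2.imwrite(f"pics/m_{cam}.png",im[:,:,::-1])
E
```

```text
time_s: 11.9
eef_pos: [0.4602, 0.247, 0.1987]
tcp_rot: [-3.141, 0.613, -3.139]
contact_force: [0.1, -0.5, -1.4]
grip_width: 0.0374
square_bin 0.79 [378.1 144.9] [0.5275 0.3526 0.015 ]
tcp [0.46037184 0.24552357 0.19869918] tcp shift -> px [[274. 273.]
 [275. 223.]]
12.0
scene 0.67 [395.2 283.9] [0.5437 0.3524 0.    ]
side 0.56 [242.7 171.4] [0.5334 0.3592 0.    ]
```

View pics/m.png

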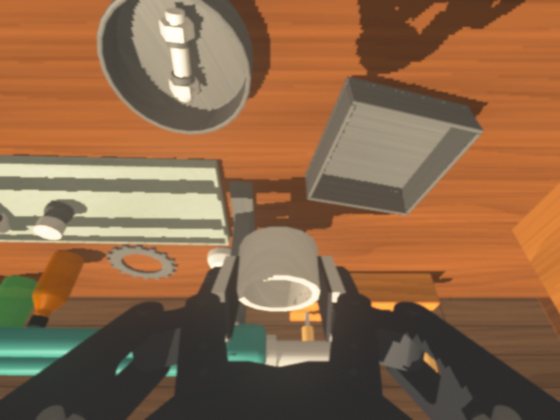

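```bash
python3 - <<'E'
from h import *
c=eyes.get_calibration("wrist")
P=np.array([onz(c,q,.04)[:2] for q in [(348,78),(480,130),(407,213),(307,197)]]);print(P.round(3),P.mean(0),cv2.minAreaRect((P*1000).astype(np.float32)))
R=tool(0,.611); 
t=P.mean(0)
for z in (.12,.06,.03,.0165): print(go([t[0]+.004,t[1],z],R))
E
```

```text
[[0.443 0.301]
 [0.492 0.429]
 [0.612 0.402]
 [0.583 0.279]] [0.53224082 0.35238427] ((527.3526000976562, 351.1373291015625), (135.524169921875, 143.16323852539062), 77.43589782714844)
(array([-0.0162,  0.1073,  0.1081]), array([-0.0008,  0.0026, -0.0009]))
(array([0.0183, 0.1073, 0.1572]), array([-0.0008,  0.0026, -0.0009]))
(array([0.0356, 0.1073, 0.1817]), array([-0.0008,  0.0026, -0.0009]))
(array([0.0434, 0.1073, 0.1928]), array([-0.0008,  0.0026, -0.0009]))
```

```bash
python3 -m creep '[[[-0.005,0.035,0.035,0,0,0,0],[-0.011,0.07,0.07,0,0,0,0],[-0.016,0.107,0.108,0,0,0,0],[-0.005,0.107,0.125,0,0,0,0],[0.009,0.107,0.143,0,0,0,0],[0.0225,0.107,0.163,0,0,0,0],[0.032,0.107,0.177,0,0,0,0],[0.038,0.107,0.185,0,0,0,0],[0.0412,0.107,0.1895,0,0,0,0],[0.0425,0.107,0.191,0,0,0,0],[0.0425,0.107,0.191,0,0,0,0]]]'
```

```text
time_s: 13.12
eef_pos: [0.5359, 0.3527, 0.0186]
tcp_rot: [-3.142, 0.614, 3.141]
contact_force: [-0.4, 0.4, -0.2]
grip_width: 0.0375
```

```bash
python3 -m creep '[[[0.0007,0,0.001,0,0,0,0],[0.001,0,0.0015,0,0,0,0]]]'; python3 look.py cup_mid pics/n.png
```

```text
time_s: 13.28
eef_pos: [0.5361, 0.3532, 0.0176]
tcp_rot: [3.141, 0.615, 3.141]
contact_force: [0.3, 0.1, -1.3]
grip_width: 0.0374
cup_mid 0.72 [278.8 271.7] [0.5366 0.3542 0.017 ]
tcp [0.53591932 0.35313326 0.01737758] tcp shift -> px [[277. 272.]
 [277. 223.]]
13.3833
```

View pics/n.png

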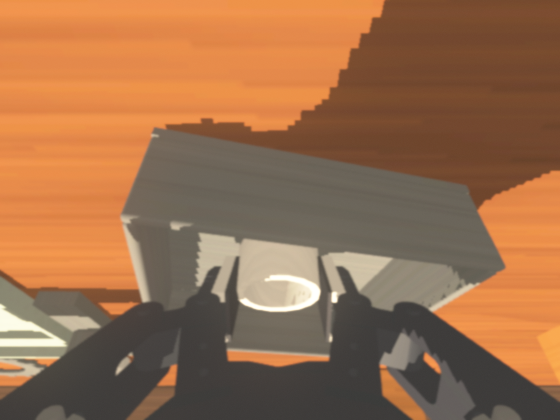

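Cup is at (280,270) inside the bin, about 2 mm off the floor; release and back out.

```bash
python3 -m creep '[[[0.0006,0,0.0008,0,0,0,0],[0.0006,0,0.0008,0,0,0,0.65],[0.0006,0,0.0008,0,0,0,0.65],[0.0006,0,0.0008,0,0,0,0.65],[0,0,-0.015,0,0,0,0.65],[0,0,-0.04,0,0,0,0.65],[0,0,-0.08,0,0,0,0.65],[0,0,-0.12,0,0,0,0.65],[0,0,-0.16,0,0,0,0.65],[0,0,-0.16,0,0,0,0.65]]]'; python3 look.py cup_mid pics/o.png; python3 - <<'E'
from h import *
print(arm.observe()["qpos"])
R=tool(-np.radians(8.5),.611); z=R.apply([0,0,1])
for t in [np.array([.42,.1,.2]),np.array([.628,-.1355,.014])-.1*z]: print(go(t,R))
E
```

```text
time_s: 14.22
eef_pos: [0.4421, 0.3542, 0.1536]
tcp_rot: [3.136, 0.619, 3.14]
contact_force: [2.3, 2.0, 0.6]
grip_width: 0.0553
cup_mid 0.81 [277.6 194.2] [0.5356 0.3554 0.017 ]
cup_mid 0.21 [ 36.9 112.4] [0.4404 0.1695 0.017 ]
tcp [0.44353057 0.35372867 0.14924392] tcp shift -> px [[276. 266.]
 [276. 220.]]
14.3167
[ 0.72121438  0.14316162 -0.65718814  0.28012032 -0.38949406  0.6219549 ]
(array([-0.0102, -0.2536, -0.0557]), array([0.0879, 0.005 , 0.1212]))
(array([-0.0735, -0.481 ,  0.1162]), array([0.0879, 0.005 , 0.1212]))
```

View pics/o.png

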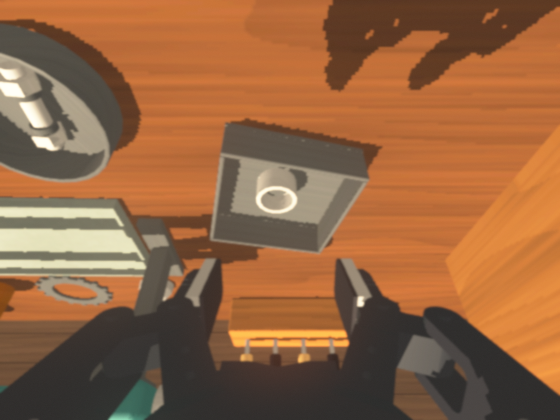

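```bash
python3 - <<'E'
from h import *
R=tool(-np.radians(8.5),.611)
print(go([.46,-.12,.19],R))
E
```

```text
(array([-0.0371, -0.4737, -0.0249]), array([0.0879, 0.005 , 0.1212]))
```

```bash
python3 -m creep '[[[-0.004,-0.035,-0.025,0.088,0.005,0.121,0.45],[-0.007,-0.075,-0.025,0.088,0.005,0.121,0.45],[-0.01,-0.115,-0.025,0.088,0.005,0.121,0.45],[-0.013,-0.155,-0.025,0.088,0.005,0.121,0.45],[-0.016,-0.195,-0.025,0.088,0.005,0.121,0.45],[-0.019,-0.235,-0.025,0.088,0.005,0.121,0.45],[-0.022,-0.275,-0.025,0.088,0.005,0.121,0.45],[-0.025,-0.315,-0.025,0.088,0.005,0.121,0.45],[-0.028,-0.355,-0.025,0.088,0.005,0.121,0.45],[-0.031,-0.395,-0.025,0.088,0.005,0.121,0.45],[-0.034,-0.435,-0.025,0.088,0.005,0.121,0.45],[-0.037,-0.474,-0.025,0.088,0.005,0.121,0.45]]]';  python3 -m creep '[[[0,0,0,0,0,0,0.45],[0,0,0,0,0,0,0.45],[0,0,0,0,0,0,0.45]]]'
cat > ax.py <<'E'
from h import *
import sys
c=eyes.get_calibration("wrist");im=eyes.get_image("wrist").copy();cv2.imwrite(sys.argv[1],im[:,:,::-1])
for n in ("axle_mid","long_tray"):
    for q in spotter.tip_of("wrist",n)[:1]: print(n,q["confidence"],q["xy"],onz(c,q["xy"],.015 if "ax" in n else 0))
for q in spotter.outline_of("wrist","axle_mid")[:1]:
    ys,xs=np.nonzero(q["pixels"]); P=np.array([onz(c,(x,y),.015)[:2] for x,y in zip(xs,ys)]); w,v=np.linalg.eigh(np.cov(P.T)); d=v[:,1]*np.sign(v[0,1]); print(q["confidence"],q["box"],"yaw",np.degrees(np.arctan2(d[1],d[0])),cv2.minAreaRect((P*1000).astype(np.float32)))
print(pose()[0],arm.observe()["time_s"])
E
python3 ax.py pics/p.png
```

```text
time_s: 15.32
eef_pos: [0.4567, -0.0753, 0.1861]
tcp_rot: [-3.139, 0.608, 2.993]
contact_force: [1.2, 1.7, -0.8]
grip_width: 0.0388
time_s: 15.57
eef_pos: [0.4568, -0.0737, 0.1858]
tcp_rot: [-3.139, 0.606, 2.992]
contact_force: [-0.5, -0.6, -0.2]
grip_width: 0.0382
axle_mid 0.97 [245.6, 220.4] [ 0.62673344 -0.1417349   0.015     ]
long_tray 0.69 [13.0, 150.7] [ 0.48892538 -0.36580343  0.        ]
0.83 [233.8, 188.2, 266.0, 248.7] yaw -7.438349063966152 ((628.1793823242188, -135.5828399658203), (26.03095817565918, 126.25314331054688), 82.85540771484375)
[ 0.45709954 -0.07204748  0.18656565] 15.7667
```

View pics/p.png

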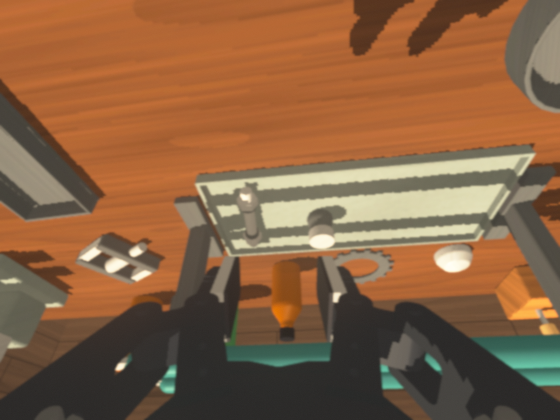

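```bash
python3 - <<'E'
from h import *
R=tool(-np.radians(8),.611); z=R.apply([0,0,1])
print(go(np.array([.629,-.1365,.014])-.09*z,R))
E
```

```text
(array([-0.0485, -0.0387,  0.1542]), array([-0.0062, -0.0035, -0.0046]))
```

```bash
python3 -m creep '[[[-0.01,-0.008,0.035,-0.006,-0.003,-0.005,0.45],[-0.022,-0.017,0.07,-0.006,-0.003,-0.005,0.45],[-0.033,-0.027,0.105,-0.006,-0.003,-0.005,0.45],[-0.044,-0.039,0.14,-0.006,-0.003,-0.005,0.45],[-0.048,-0.039,0.154,-0.006,-0.003,-0.005,0.45],[-0.048,-0.039,0.154,-0.006,-0.003,-0.005,0.45],[-0.048,-0.039,0.154,-0.006,-0.003,-0.005,0.45]]]'; python3 ax.py pics/q.png;  python3 - <<'E'
from h import *
R=tool(-np.radians(8),.611); z=R.apply([0,0,1])
print(go(np.array([.631,-.1365,.0100]),R))
E
```

```text
time_s: 16.35
eef_pos: [0.5769, -0.1297, 0.0872]
tcp_rot: [3.142, 0.609, 3.002]
contact_force: [-0.9, 0.4, 0.0]
grip_width: 0.0384
axle_mid 0.59 [275.2, 218.7] [ 0.62471561 -0.13799874  0.015     ]
0.77 [258.6, 161.4, 299.1, 260.1] yaw -7.429979036909651 ((628.42236328125, -136.20901489257812), (25.301137924194336, 126.59024047851562), 82.63050079345703)
[ 0.57694957 -0.13052489  0.08930579] 16.55
(array([0.0011, 0.0018, 0.0961]), array([-0.0017,  0.0015, -0.0005]))
```

View pics/q.png

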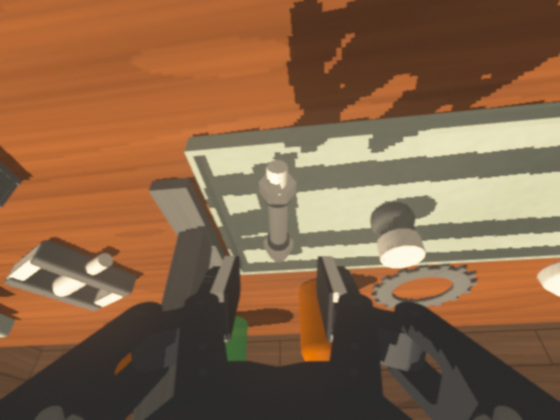

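```bash
python3 -m creep '[[[0.001,0.001,0.03,0,0,0,0.42],[0.001,0.001,0.06,0,0,0,0.4],[0.001,0.001,0.08,0,0,0,0.4],[0.001,0.001,0.09,0,0,0,0.4],[0.001,0.001,0.095,0,0,0,0.35],[0.001,0.001,0.095,0,0,0,0.35],[0.001,0.001,0.095,0,0,0,0.35]]]'
```

```text
time_s: 17.13
eef_pos: [0.6303, -0.1377, 0.0107]
tcp_rot: [-3.141, 0.612, 3.0]
contact_force: [-0.1, -0.2, -0.0]
grip_width: 0.0298
```

```bash
python3 -m creep '[[[0.0005,0,0.001,0,0,0,0],[0.0005,0,0.001,0,0,0,0],[0.0005,0,0.001,0,0,0,0],[0.0005,0,0.001,0,0,0,0],[0.0005,0,0.001,0,0,0,0]]]'; python3 -m creep '[[[0,0,-0.008,0,0,0,0],[0,0,-0.02,0,0,0,0],[0,0,-0.04,0,0,0,0],[0,0,-0.04,0,0,0,0]]]'; python3 ax.py pics/r.png
```

```text
time_s: 17.55
eef_pos: [0.6306, -0.1379, 0.0099]
tcp_rot: [-3.14, 0.613, 3.0]
contact_force: [-6.3, 0.7, 8.5]
grip_width: 0.0118
time_s: 17.88
eef_pos: [0.6068, -0.1343, 0.0439]
tcp_rot: [-3.14, 0.613, 3.001]
contact_force: [1.4, -0.0, -0.5]
grip_width: 0.0121
axle_mid 0.93 [277.5, 277.1] [ 0.66808141 -0.14286419  0.015     ]
[ 0.60811524 -0.13462961  0.04132766] 18.0833
```

View pics/r.png

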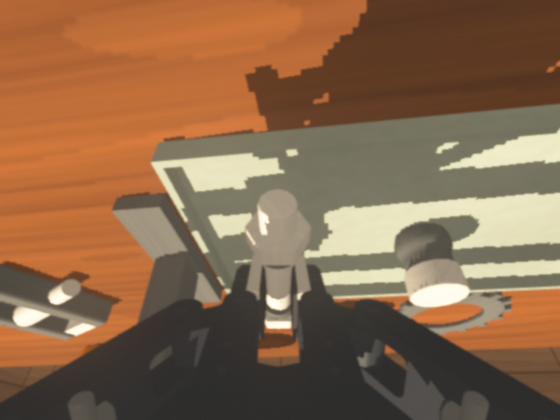

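```bash
python3 - <<'E'
from h import *
R=tool(-np.radians(8),.611)
for t in ([.52,-.122,.17],[.42,-.28,.2]): print(go(t,R))
E
```

```text
(array([-0.001 , -0.    , -0.1565]), array([-0.0019,  0.0003, -0.0014]))
(array([ 0.0447, -0.1706, -0.2249]), array([-0.0019,  0.0003, -0.0014]))
```

```bash
python3 -m creep '[[[0,0,-0.04,0,0,0,0],[0,0,-0.08,0,0,0,0],[0,0,-0.12,0,0,0,0],[0,0,-0.16,0,0,0,0],[0.015,-0.02,-0.19,0,0,0,0],[0.03,-0.05,-0.21,0,0,0,0],[0.045,-0.085,-0.225,0,0,0,0],[0.045,-0.125,-0.225,0,0,0,0],[0.045,-0.16,-0.225,0,0,0,0],[0.045,-0.171,-0.225,0,0,0,0],[0.045,-0.171,-0.225,0,0,0,0]]]'; python3 ax.py pics/s.png
```

```text
time_s: 19.0
eef_pos: [0.4191, -0.2839, 0.1995]
tcp_rot: [-3.141, 0.611, 2.996]
contact_force: [-0.9, 0.6, -2.3]
grip_width: 0.0114
axle_mid 0.67 [277.3, 277.2] [ 0.78172367 -0.33759474  0.015     ]
long_tray 0.82 [210.7, 146.8] [ 0.48978914 -0.36948458  0.        ]
0.68 [243.4, 191.0, 312.3, 327.8] yaw -8.093566743260547 ((802.4127197265625, -338.06549072265625), (93.89617919921875, 504.39678955078125), 82.09365844726562)
[ 0.41965911 -0.27896705  0.19934704] 19.2
```

View pics/s.png

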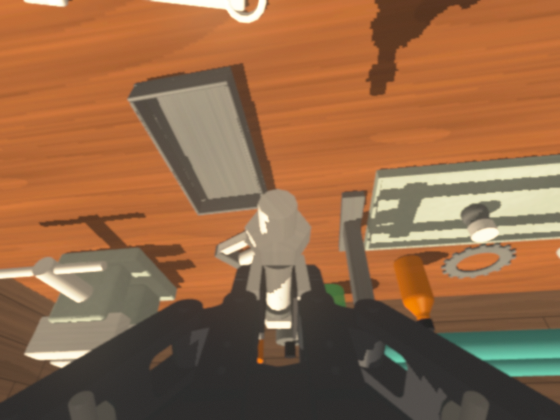

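```bash
python3 - <<'E'
from h import *
c=eyes.get_calibration("wrist")
A,B,C,D=[onz(c,q,.026)[:2] for q in [(131,93),(231,70),(198,213),(269,205)]]
print(A,B,C,D,"mid",(B+C)/2,(A+D)/2,"len",np.linalg.norm(A-C),np.linalg.norm(A-B),"yaw",np.degrees(np.arctan2(*(C-A)[::-1])),np.degrees(np.arctan2(-(B-A)[0],(B-A)[1])))
yaw=np.arctan2(*(C-A)[::-1]); R=tool(yaw,.611)
m=(B+C)/2
for z in(.12,.06,.03,.0105): print(go([m[0]+.002,m[1],z],R))
E
```

```text
[ 0.4043667  -0.40390868] [ 0.39691339 -0.31350263] [ 0.5712914  -0.40285421] [ 0.56850672 -0.31048925] mid [ 0.4841024  -0.35817842] [ 0.48643671 -0.35719896] len 0.16692803485357569 0.09071276006256451 yaw 0.3619344443118949 4.712953201320874
(array([-0.0176, -0.0691,  0.1091]), array([-0.084 , -0.0007, -0.1207]))
(array([ 0.0168, -0.0692,  0.1582]), array([-0.084 , -0.0007, -0.1207]))
(array([ 0.034 , -0.0692,  0.1828]), array([-0.084 , -0.0007, -0.1207]))
(array([ 0.0452, -0.0692,  0.1988]), array([-0.084 , -0.0007, -0.1207]))
```

```bash
python3 -m creep '[[[-0.006,-0.023,0.036,-0.084,0,-0.12,0],[-0.012,-0.046,0.072,-0.084,0,-0.12,0],[-0.018,-0.069,0.109,-0.084,0,-0.12,0],[-0.005,-0.069,0.127,-0.084,0,-0.12,0],[0.008,-0.069,0.145,-0.084,0,-0.12,0],[0.018,-0.069,0.16,-0.084,0,-0.12,0],[0.029,-0.069,0.176,-0.084,0,-0.12,0],[0.037,-0.069,0.187,-0.084,0,-0.12,0],[0.042,-0.069,0.194,-0.084,0,-0.12,0],[0.0437,-0.069,0.1967,-0.084,0,-0.12,0],[0.0437,-0.069,0.1967,-0.084,0,-0.12,0]]]'; python3 ax.py pics/t.png
```

```text
time_s: 20.12
eef_pos: [0.4864, -0.3581, 0.0133]
tcp_rot: [3.141, 0.61, -3.136]
contact_force: [1.3, 0.0, -0.6]
grip_width: 0.0113
axle_mid 0.9 [277.6, 276.6] [ 0.48762971 -0.3576895   0.015     ]
long_tray 0.63 [258.7, 249.5] [ 0.48585923 -0.36777316  0.        ]
0.96 [242.7, 192.5, 311.8, 324.5] yaw 0.7548591992206296 ((493.04779052734375, -357.7847900390625), (140.4987335205078, 27.126937866210938), 0.1647740602493286)
[ 0.48652261 -0.35962716  0.01468868] 20.3167
```

View pics/t.png

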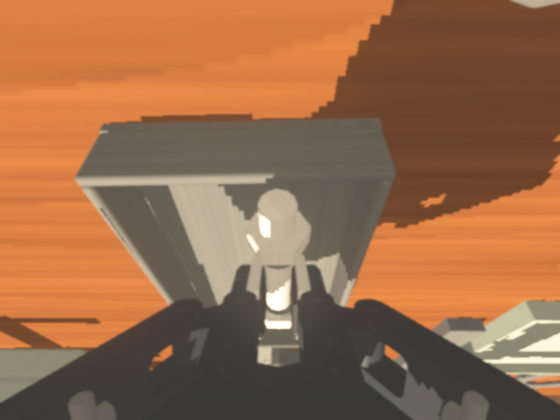

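```bash
python3 -m creep '[[[0.0006,0,0.0008,0,0,0,0],[0.0011,0,0.0016,0,0,0,0],[0.0011,0,0.0016,0,0,0,0]]]'
```

```text
time_s: 20.57
eef_pos: [0.4861, -0.3597, 0.012]
tcp_rot: [-3.14, 0.611, -3.136]
contact_force: [0.1, -0.7, -1.0]
grip_width: 0.0116
```

```bash
python3 -m creep '[[[0.0009,0,0.0013,0,0,0,0],[0.0009,0,0.0013,0,0,0,0]]]'
```

```text
time_s: 20.73
eef_pos: [0.486, -0.3596, 0.0101]
tcp_rot: [-3.141, 0.611, -3.137]
contact_force: [0.2, 0.6, -1.6]
grip_width: 0.0115
```

Near floor (grasp height was 0.0099); release and retreat.

```bash
python3 -m creep '[[[0,0,0,0,0,0,0.35],[0,0,0,0,0,0,0.35],[0,0,0,0,0,0,0.35],[0,0,-0.015,0,0,0,0.38],[0,0,-0.035,0,0,0,0.38],[0,0,-0.075,0,0,0,0.38],[0,0,-0.115,0,0,0,0.38],[0,0,-0.155,0,0,0,0.38],[0,0,-0.19,0,0,0,0.38],[0,0,-0.19,0,0,0,0.38],[0,0,-0.19,0,0,0,0.38]]]'; python3 ax.py pics/u.png; python3 - <<'E'
from h import *
for cam in ["scene","side"]:
    c=eyes.get_calibration(cam); im=eyes.get_image(cam); cv2.imwrite(f"pics/u_{cam}.png",im[:,:,::-1])
    for n,z in dict(axle_mid=.015,stub_mid=.015,cup_mid=.017,grease_pot=.004).items():
        for q in spotter.tip_of(cam,n)[:1]: print(cam,n,round(q["confidence"],2),onz(c,q["xy"],z).round(3))
E
```

```text
time_s: 21.65
eef_pos: [0.3768, -0.3612, 0.1676]
tcp_rot: [-3.137, 0.612, -3.136]
contact_force: [-0.0, 0.0, -0.5]
grip_width: 0.0324
axle_mid 0.89 [280.0, 191.9] [ 0.48273308 -0.35854706  0.015     ]
long_tray 0.97 [271.5, 184.0] [ 4.86108011e-01 -3.68020618e-01 -2.77555756e-17]
0.55 [266.4, 149.0, 296.3, 222.1] yaw 0.914185725249186 ((482.16314697265625, -358.080078125), (121.6072006225586, 24.77768325805664), 0.626031756401062)
[ 0.37733263 -0.35934815  0.1648041 ] 21.85
scene stub_mid 0.56 [0.44  0.181 0.015]
scene cup_mid 0.68 [0.517 0.352 0.017]
scene grease_pot 0.62 [ 0.66  -0.043  0.004]
side axle_mid 0.74 [ 0.483 -0.348  0.015]
side stub_mid 0.68 [0.447 0.164 0.015]
side cup_mid 0.65 [0.538 0.334 0.017]
side grease_pot 0.58 [ 0.644 -0.041  0.004]
```

View pics/u.png

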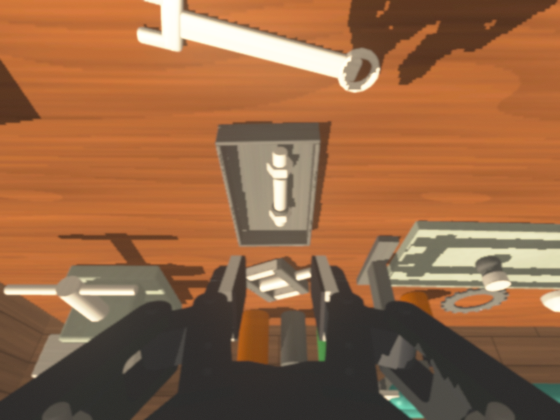

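View pics/u_side.png

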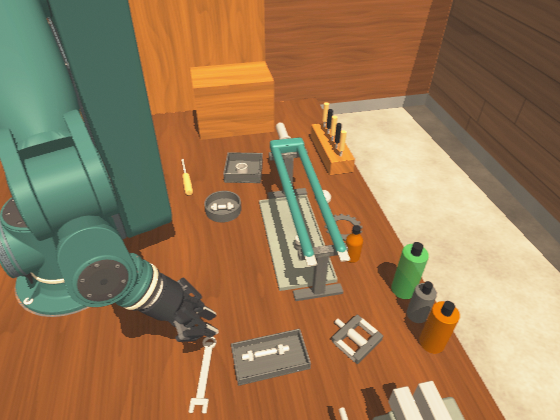

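```bash
python3 -c "
from plant import job
print(job.sign_off())"
```

```text
the job is handed in; nothing more can be done
None
```

All three parts are placed and the job is handed in at about 22 s of the 72 s allowed. The sign-off gave no verdict, so this rests on my own checks.

**Short axle:** it lies flat in the tin. The last pictures put it within about 15 mm of the tin's centre, against the 40 mm limit.

**Bearing cup:** it stands upright in the square bin. The wrist camera put it within about 4 mm of the bin's centre, and the other two cameras within about 20 mm. The limit is 55 mm.

**Sound axle:** it lies flat in the long tray, about 3 mm off centre lengthways and 0–10 mm off sideways. That spread comes from the camera estimates, which disagreed on the tray's centre by about 10 mm. The limit is 35 mm sideways.

**What went less than smoothly:**
- The first grip on the short axle was too high, so I opened the fingers and gripped again a little deeper.
- Pressing the short axle onto the tin's floor raised the wrist force briefly to about 76 N. That is under the 120 N limit.

**Bystanders:** I saw no contact with the fork. The side camera had the grease pot about where it started. The scene camera put it about 6 mm off, within that camera's scatter. The other bystanders look untouched in the last pictures, though I did not measure them.

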